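Lock a vial rack on the shaker deck with the winged cam clamp

TASK

Slide the vial rack along the shaker deck until its foot is fully home against the end stop, and lock it there: turn the winged cam knob clockwise until the cam grips the foot snugly against the side bar, firmly held but not forced, since the plastic foot bends. Do not knock the vials, leave the other things on the bench and deck where they are, and let go of everything.

Things in the scene. Friction and masses are not known exactly. Their poses are not given: they have to be found in the camera images.
- shaker: White orbital shaker, 250 x 220 mm, fixed. Origin: centre of its underside; x away from its control panel, y towards the end stop. Its aluminium deck, 230 x 230 mm, stands still, top 95 mm above the bench, open at the -y end. Along the +x edge, 32 mm clear of the knob's axis, and along the -x edge (x -107 mm) runs a rail 8 mm thick, its middle 35 mm above the deck.
- stop_face (a point): Foot of the end stop's inner face, on the deck at shaker x 10, y 85 mm; axes as the shaker's. The stop is a steel block 20 mm high, 100 mm long in x. A side bar, 14 mm thick, 20 mm high, 188 mm long, runs along the rack's -x side; it is bolted through slots, in a place that differs by up to 5 mm in x from day to day (inner face at shaker x -38.5 to -34 mm).
- rack: Loose rack, 0.2 to 0.42 kg, on the deck between side bar and cam, lengthwise in shaker y, 15 to 40 mm short of the stop. Origin: centre of underside; z up, y to the stop. Grey plastic foot plate 84 (x) x 150 (y) x 10 mm high; centred on it a white plastic block 40 (x) x 140 (y) mm, 10 to 38 mm above the deck. Push it at the block's end or grip it across the block; it slides with 1 to 3 N.
- rack_end (a point): Middle of the foot plate's +y edge, at its underside (rack x 0, y 75, z 0 mm). It meets the end stop when its y in the stop_face frame is 0.
- vials: Amber glass vials with caps, 11 mm wide, standing in the block; their tops are 53 mm above the deck. Same origin and axes as the rack.
- cam_knob (a joint): Turn of the knob, rad: 0 (cam fully back) to 2.9, growing clockwise seen from above; starts at 0 to 0.35. Needs up to 0.04 N m when free, a few hundredths more while the cam shoves the loose rack sideways (up to 5 mm), then rises steeply, some 0.1 N m in 0.1 rad, once the foot is nipped against the side bar, anywhere from 0.9 to 2.4 rad, depending on the bar. Stays where left.
- knob_grip (a point): On the knob's upright axis (shaker x 58, y 10 mm), 31 mm above the deck: where to grip. x along the wings, z up; turns with the knob. Black butterfly knob: flat wings 52 mm tip to tip, 9 mm thick, 20 to 42 mm above the deck, on a stem 13 to 21 mm wide; the cam's top is 10.5 mm above the deck. The rack's block side is 30 to 36 mm from the axis: wing tips pass close to it and to the rail.
- cam_disc: Steel cam under the wings, turning with them: a disc 20 mm wide and 10 mm high, its centre 4 mm off the axis, along +x of the knob at joint value 0. It bears on the +x edge of the rack's foot plate. Origin on the axis at the deck. Firm but not over-tight is a force of 7 to 20 N on the foot; 12 N goes with about 0.12 N m more on the knob than when it turns free.
- lone_vial: A single vial, 12 mm wide, 32 mm high, standing on the deck beyond the side bar; to be left alone. Origin: centre of its underside.
- hex_key: Hex key 60 mm long, 5 mm thick, lying on the deck beyond the side bar; to be left alone. Origin under the middle of its long arm.
- wash_bottle: White plastic bottle 68 mm wide, 170 mm high, on the bench; leave alone. Origin: centre of its underside.
- beaker: Glass beaker 72 mm wide, 85 mm high, on the bench; leave alone. Origin: centre of its underside.
- amber_bottle: Amber bottle 74 mm wide, 160 mm high, on the bench; leave alone. Origin: centre of its underside.
- timer: White bench timer 55 x 70 x 22 mm, on the bench; leave alone. Origin: centre of its underside.
- pipette: Pipette 265 mm long, 28 mm thick, lying on the bench; leave alone. Origin on the bench under its middle.
- cap_tray: Shallow grey tray 110 x 80 x 30 mm on the bench; leave alone. Origin: centre of its underside.
Not all that is in view belongs to the job. What is shaped like the rack but blue is not meant.

How it is judged:
By the outcome, as a careful person would: the job done as asked, in the order asked, and still so for the second after the job is handed in, with the robot touching nothing.
It also fails if it takes over 72 s, if anything falls off the work surface, if the arm or the gripper's body presses on something with over 40 N, if the wrist force passes 120 N, or if a joint passes its speed limit or range.

ROBOT

A 7-joint arm with a two-finger parallel gripper is mounted at the origin on the work surface. World frame = base frame: x ahead of the robot, y to its left, z up, the work surface at z = 0. Lengths are in m, angles in rad, forces in N, time in s.
With the tool pointing down it reaches from about 0.425 to 0.95 m from the base axis. Payload 4.7 kg.
Tool frame: the origin (TCP) lies on the centre line of the jaws, within the pads' length; the fingertips stand 14 mm ahead of it and the grasp point (between the pads) lies 5 mm behind it (r.nose_length is the distance from the TCP to the fingertips, in m); z points along the fingers, x is the direction in which the jaws open and shut, and the axes are right-handed (so a half turn about z gives the same grasp; the last joint's range is limited). The gripper opens to 85 mm and grips with 20 to 120 N. Pads are 22 mm wide; open, the fingers measure 114 mm over their backs; the gripper's body (76 mm by 85 mm) begins 54 mm behind the grasp point. The pads swing forward as they close: fully open they stand 13 mm farther back than shut.
Start: joints at [-1.247, 0.469, -0.049, 1.532, 0.024, 1.141, -0.082], TCP at [0.233, 0.633, 0.213] pointing down, gripper open.
Joint ranges: [-2.59, 2.59], [-0.33, 1.99], [-1.39, 1.29], [0.1, 2.45], [-1.04, 4.18], [0.21, 1.99], [-2.66, 2.66]. Speed limits (rad/s): [2.57, 2.57, 3.14, 3.14, 3.14, 3.14, 3.14].

INTERFACE

Orientations are given as a unit quaternion [x, y, z, w].
In Python, from plant import r gives the robot as it stands.
- The arm moves only by the tool drive_tool, never from a script. Its argument "series" is a list of rows, each a list of 7 numbers: the shift along the world's x, y, z in cm, then the turn, a rotation vector about the world's x, y, z in rad, then the finger opening in cm, from 0 to 8.54. A call has 1 to 5 rows; each row shifts and turns the commanded pose from where the row before left it; what a row does not reach is not made up. A row lasts 1/8 s, in which the tool goes at most 62.5 mm and 10.7 degrees, less where a joint would pass 70% of its speed; a pose out of reach is approached as far as the arm can. A call is refused whole if a number of a shift passes 6.25 or a number of a turn 0.188, either way. A call with a gripper value outside its range is refused whole. The fingers move at their own pace and stop on an object; the grip force is fixed at half the most. Time passes only in rows, so rows that do not move let the fingers close. It gives the time, the measured TCP pose, the force and the opening at its end, in the units of the state.
- r.read_state(): the state, without advancing time (a new reading comes with each control period).
- r.get_image(name): name is "scene" or "top" or "wrist"; returns a dict with "image" (400x640x3 uint8, red, green, blue), "z_map" (400x640 float32, m along the optical axis (not along the pixel's ray), 0 where there is no reading), "mtx" (3x3 intrinsics, pixels), "xyz" and "orientation" of the camera in the world; the wrist camera has in their place "mount" (4x4, takes a point from camera to tool coordinates, whose origin is the TCP and whose axes are the tool frame's). Camera axes: x right, y down, z forward; pixel columns grow to the right and rows downward; lengths in m; the calibration is good to about 2 mm. A picture is of the moment at which its call begins: read the wrist's pose just before it.
- r.job_done(): hands the job in, once; it reports no verdict.
Trained networks look in a picture, given as the dict that the camera call returned (one of the last four; its "shot" number tells which), for a name from the list of things; names that differ only in an ending like _2 or _b are one class to them, and where a whole thing is asked for, a point or a joint stands for the part that bears it (a point fixed in the world has none). Each returns a list of dicts, best first, with "score" (0 to 1); they miss things now and then, are a little off and sometimes report something else, mostly with a low value. They report only what shows in the picture. A call takes as long as a camera call. They do not tell look-alikes from the thing itself.
- r.cut_out(picture, label): "pixels" (400x640 bool, what is visible of it).
- r.spot_point(picture, label): "centre" ([x, y, z] in m, in the coordinates of the camera as it stood for that picture, good to about 4 mm: a listed point, or the origin of a listed thing).
The state is a dict: "time_s": time; "q": joint angles; "joint_velocities": joint speeds; "effort": joint torques, N m; "eef_pos": TCP position; "eef_rot": TCP orientation; "ft_force": force on the tool from outside, world axes, zero at the start; "wrist_torque": the same for the moment, N m; "grip_width": finger opening in m.
Only numpy, scipy, OpenCV 4.12 (cv2) and the standard library are available. Lean on these libraries where they do the work, as an engineer would, in place of code of your own. Each camera call takes 0.05 s, during which the arm holds its last target. There are 200 camera calls.

## Working session

There is one attempt and no reset: what is moved stays moved. The work goes in short steps, Python scripts to look and compute and a tool call to move; the robot and the scene stay as the last step left them, time stands still between calls to the robot, and variables do not carry over. Pictures are saved under pics/ and viewed, about 8 in all and at most 12, crops included, and the job is handed in when it is done.

Besides the shell and the picture viewer there is one more tool, called by a JSON object that holds its "fn" and its "kwargs", one argument or row to a line. drive_tool: Moves the arm, as the interface text tells. Its arguments: {"type":"object","properties":{"series":{"type":"array","items":{"type":"array","items":{"type":"number"}}}},"required":["series"]}

```bash
ls; mkdir -p pics
cat > h.py <<'E'
import numpy as np, cv2
from scipy.spatial.transform import Rotation as R
from plant import r
def cam(name):
    s=r.read_state(); p=r.get_image(name)
    if name=='wrist':
        T=np.eye(4);T[:3,:3]=R.from_quat(s['eef_rot']).as_matrix();T[:3,3]=s['eef_pos'];T=T@np.array(p['mount'])
    else:
        T=np.eye(4);T[:3,:3]=R.from_quat(p['orientation']).as_matrix();T[:3,3]=p['xyz']
    return p,T
def w(T,c): return T[:3,:3]@np.array(c)+T[:3,3]
def px(p,T,X):
    c=T[:3,:3].T@(np.array(X)-T[:3,3]);u=np.array(p['mtx'])@c;return u[:2]/u[2]
def cloud(p,T):
    z=p['z_map'];K=np.array(p['mtx']);v,u=np.mgrid[:400,:640]
    P=np.stack([(u-K[0,2])/K[0,0]*z,(v-K[1,2])/K[1,1]*z,z],-1)
    return P@T[:3,:3].T+T[:3,3]
def save(p,n,crop=None,f=1):
    im=p['image'][:,:,::-1]
    if crop: im=im[crop[1]:crop[3],crop[0]:crop[2]]
    cv2.imwrite('pics/'+n,cv2.resize(im,None,fx=f,fy=f,interpolation=cv2.INTER_CUBIC))
E
python3 - <<'E'
from h import *
s=r.read_state();print(s['eef_pos'],s['eef_rot'],s['ft_force'],s['time_s'])
a,Ta=cam('scene');b,Tb=cam('top')
cv2.imwrite('pics/a.png',np.vstack([a['image'],b['image']])[:,:,::-1][:, :] if 0 else cv2.resize(np.vstack([a['image'],b['image']])[:,:,::-1],(480,600)))
save(b,'top.png',f=1.25)
for n,p,T in(('scene',a,Ta),('top',b,Tb)):
    for l in ['shaker','rack','rack_end','knob_grip','cam_disc','lone_vial','vials']:
        for d in r.spot_point(p,l): 
            X=w(T,d['centre']);print(n,l,round(d['score'],2),X.round(4),px(p,T,X).round())
E
```

```text
pics
[0.23298232 0.63284717 0.21233742] [ 8.20194973e-01  5.72083235e-01 -7.91353661e-04  5.93215156e-04] [ 0.88736667  0.40324494 -0.4034143 ] 0.0
scene shaker 0.92 [ 0.4999  0.0605 -0.0049] [335. 221.]
scene rack 0.8 [0.5006 0.0309 0.0899] [327. 191.]
scene rack 0.73 [ 0.7713  0.1499 -0.0011] [283. 291.]
scene rack 0.67 [ 2.773e-01 -2.061e-01  2.000e-04] [324. 157.]
scene rack 0.33 [0.5588 0.0538 0.0926] [318. 203.]
scene rack 0.28 [ 0.5157 -0.4928 -0.0042] [226. 154.]
scene rack_end 0.91 [0.5171 0.1037 0.0925] [342. 204.]
scene rack_end 0.88 [ 0.3565 -0.2156 -0.0008] [307. 165.]
scene rack_end 0.81 [ 0.8286  0.1044 -0.0073] [252. 296.]
scene knob_grip 0.62 [0.5592 0.0549 0.1254] [318. 193.]
scene cam_disc 0.49 [0.56   0.0552 0.0947] [318. 203.]
scene lone_vial 0.41 [0.4419 0.1596 0.095 ] [377. 200.]
scene vials 0.81 [0.5009 0.0323 0.096 ] [328. 189.]
scene vials 0.67 [ 0.2838 -0.2072 -0.0043] [323. 159.]
scene vials 0.61 [7.746e-01 1.576e-01 4.000e-04] [284. 294.]
top shaker 0.94 [ 0.4981  0.061  -0.0046] [298. 213.]
top rack 0.94 [ 0.7712  0.156  -0.0042] [272. 138.]
top rack 0.81 [ 0.2802 -0.2065  0.0007] [374. 275.]
top rack 0.77 [0.5011 0.029  0.0914] [307. 210.]
top rack_end 0.93 [0.5177 0.1091 0.0928] [283. 205.]
top rack_end 0.85 [0.8281 0.1094 0.0032] [285. 122.]
top rack_end 0.77 [ 0.3578 -0.2135 -0.0029] [375. 253.]
top knob_grip 0.48 [4.978e-01 6.150e-02 3.000e-04] [298. 213.]
top knob_grip 0.4 [0.5551 0.0553 0.1267] [299. 193.]
top lone_vial 0.4 [0.3955 0.0244 0.0955] [308. 241.]
top vials 0.77 [0.5002 0.0348 0.0925] [305. 211.]
top vials 0.7 [ 0.2773 -0.2082 -0.0022] [374. 275.]
top vials 0.62 [ 0.765   0.1542 -0.0016] [273. 140.]
```

View pics/top.png

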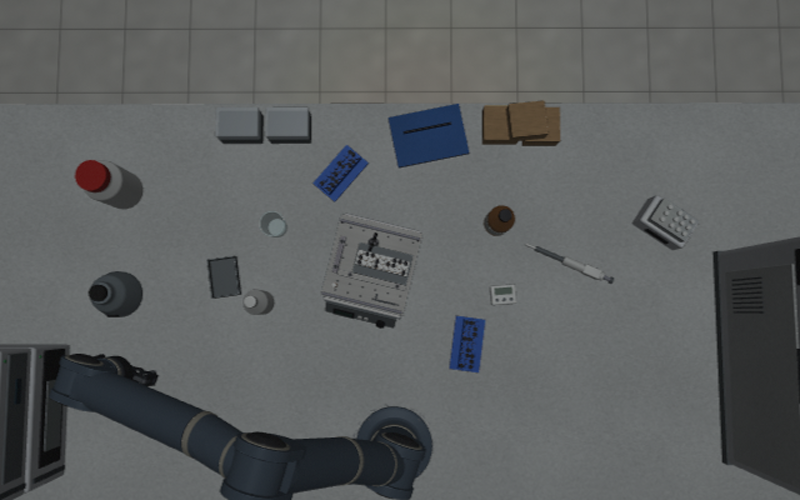

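View pics/a.png

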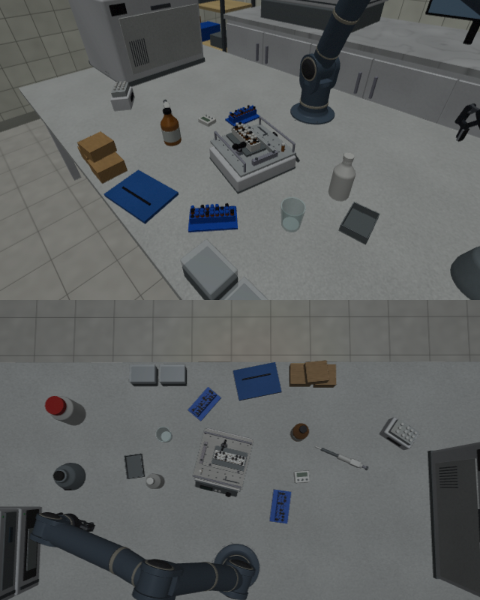

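The rack meant is the white-block/grey-foot one on the shaker deck (top view px ~(307,210)). The two other "racks", at (272,138) and (374,275), are blue and lie on the bench. Shaker yaw is about -11.5°. I'll go above the deck for a wrist close-up.

{"fn": "drive_tool", "kwargs": {
  "series": [
    [1.5, -4, 4, 0, 0, -0.14, 4],
    [2.2, -5, 3, 0, 0, -0.14, 4],
    [2.2, -5, 3, 0, 0, -0.14, 4],
    [2.2, -5, 3, 0, 0, -0.14, 4],
    [2.2, -5, 3, 0, 0, -0.14, 4]
  ]
}}

```text
time_s: 1.42
eef_pos: [0.3368, 0.3916, 0.3747]
eef_rot: [0.967, 0.254, 0.0, -0.0]
ft_force: [1.4, 0.5, -0.4]
grip_width: 0.0405
```

{"fn": "drive_tool", "kwargs": {
  "series": [
    [2.4, -5.4, 1, 0, 0, -0.14, 4],
    [2.4, -5.4, 1, 0, 0, -0.14, 4],
    [2.4, -5.4, 1, 0, 0, -0.14, 4],
    [2.4, -5.4, 1, 0, 0, -0.14, 4],
    [2.4, -5.4, 1, 0, 0, -0.14, 4]
  ]
}}

```text
time_s: 2.05
eef_pos: [0.4566, 0.1215, 0.4241]
eef_rot: [0.996, -0.093, 0.0, -0.001]
ft_force: [-0.1, 0.7, -0.3]
grip_width: 0.0402
```

{"fn": "drive_tool", "kwargs": {
  "series": [
    [2, -4, 0, 0, 0, -0.015, 4],
    [2, -4, 0, 0, 0, 0, 4],
    [0, 0, 0, 0, 0, 0, 1]
  ]
}}

```text
time_s: 2.42
eef_pos: [0.4969, 0.0394, 0.4238]
eef_rot: [0.995, -0.102, 0.001, 0.0]
ft_force: [0.1, -0.3, -0.0]
grip_width: 0.0226
```

Run:
```python
from h import *
p,T=cam('wrist');print(r.read_state()['eef_pos'],T.round(3).tolist())
save(p,'w1.png',f=1.25)
np.savez('w1.npz',im=p['image'],z=p['z_map'],K=p['mtx'],T=T)
for l in ['shaker','rack','rack_end','knob_grip','cam_disc','lone_vial','vials','hex_key']:
    for d in r.spot_point(p,l)[:2]:
        X=w(T,d['centre']);print(l,round(d['score'],2),X.round(4),px(p,T,X).round())
```

```text
[0.49632393 0.04213035 0.42355259] [[0.979, -0.197, -0.052, 0.509], [-0.204, -0.946, -0.254, 0.104], [0.001, 0.259, -0.966, 0.584], [0.0, 0.0, 0.0, 1.0]]
rack 0.84 [0.4975 0.0294 0.095 ] [317. 168.]
rack 0.78 [ 0.2775 -0.204  -0.0003] [240. 285.]
rack_end 0.75 [0.5207 0.1009 0.0974] [323. 121.]
rack_end 0.59 [0.8266 0.1034 0.0038] [485.  85.]
knob_grip 0.73 [0.5513 0.0521 0.1283] [349. 150.]
lone_vial 0.5 [0.4948 0.0297 0.0981] [316. 169.]
lone_vial 0.45 [0.4408 0.1605 0.0975] [264.  93.]
vials 0.7 [ 7.711e-01  1.511e-01 -1.000e-04] [452.  64.]
vials 0.68 [0.502  0.0294 0.094 ] [320. 168.]
hex_key 0.54 [0.3966 0.0225 0.0969] [259. 185.]
```

View pics/w1.png

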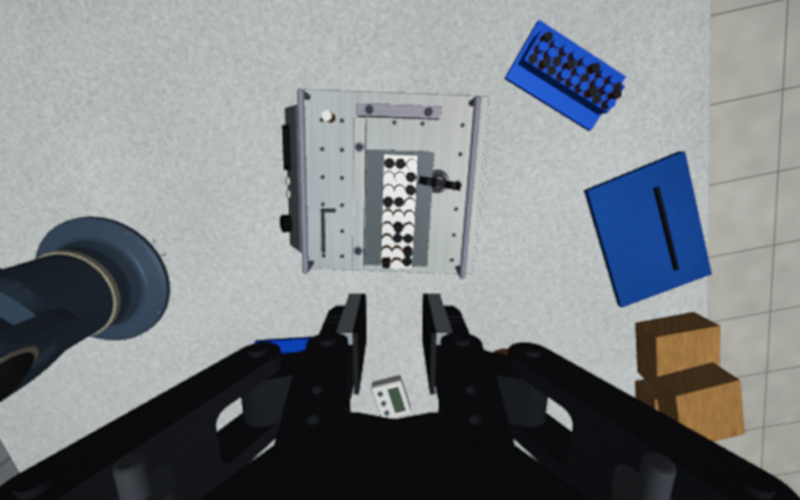

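Run:
```python
from h import *
d=np.load('w1.npz');T=d['T'];p={'z_map':d['z'],'mtx':d['K']}
P=cloud(p,T);m=(p['z_map']>0)&(P[...,2]>.08)&(P[...,2]<.2)
m&=(abs(P[...,0]-.5)<.16)&(abs(P[...,1]-.06)<.16)
Q=P[m];col=d['im'][m].astype(int)
h=Q[:,2];dk=h[(h>.085)&(h<.1)];print('deck z',np.median(dk),len(Q))
# rail direction via +x rail pts
def fr(c,yaw): 
    A=np.array([[np.cos(yaw),np.sin(yaw)],[-np.sin(yaw),np.cos(yaw)]]);return (Q[:,:2]-c)@A.T*1000
c=np.array([.498,.061]);S=fr(c,np.deg2rad(-11.5))
z=(h-.095)*1000
for nm,mm in(('rail+',(S[:,0]>75)&(z>25)),('rail-',(S[:,0]<-90)&(z>25)),('stop',(S[:,1]>75)&(z>14)&(z<26)&(abs(S[:,0]-10)<55)),('bar',(S[:,0]<-28)&(S[:,0]>-65)&(S[:,1]<75)&(z>14)&(z<26)),('block',(abs(S[:,0])<35)&(S[:,1]<75)&(z>30)),('foot',(S[:,0]<55)&(S[:,0]>-45)&(S[:,1]<80)&(z>5)&(z<15)),('knob',(S[:,0]>29)&(S[:,0]<88)&(z>28)&(abs(S[:,1]-10)<35))):
    s=S[mm]; print(nm,len(s))
    if len(s)>20:
        print('  pct2/98 x',np.percentile(s[:,0],[2,98]).round(1),'y',np.percentile(s[:,1],[2,98]).round(1),'z',np.median(z[mm]).round(1),'minrect',cv2.minAreaRect(s.astype(np.float32)))
```

```text
deck z 0.09532218715351104 20701
rail+ 823
  pct2/98 x [ 79.5 100. ] y [-108.7  100.8] z 38.5 minrect ((86.38276672363281, -4.7601470947265625), (218.3694610595703, 23.084136962890625), 87.86125946044922)
rail- 813
  pct2/98 x [-112.7  -99.9] y [-100.9  108.3] z 38.4 minrect ((-106.7514419555664, 3.0990524291992188), (219.2089385986328, 8.198789596557617), 87.76054382324219)
stop 742
  pct2/98 x [-40.6  55.8] y [77.6 98.4] z 20.4 minrect ((6.742900848388672, 87.64427185058594), (101.4957046508789, 22.6175479888916), 0.5856930613517761)
bar 1066
  pct2/98 x [-49.8 -32.7] y [-100.1   71.9] z 20.3 minrect ((-41.454864501953125, -14.737281799316406), (179.5222625732422, 13.93301010131836), 88.07801818847656)
block 2393
  pct2/98 x [-11.9  27.7] y [-93.9  37.2] z 40.2 minrect ((10.577550888061523, -30.08916473388672), (139.95985412597656, 45.666534423828125), 87.60616302490234)
foot 2425
  pct2/98 x [-34.4  49.3] y [-101.5   44.2] z 10.3 minrect ((9.44744873046875, -13.360908508300781), (183.3506317138672, 88.7559814453125), 87.74190521240234)
knob 231
  pct2/98 x [29.8 81.5] y [-0.6 14. ] z 39.5 minrect ((51.0767936706543, 9.327718734741211), (26.939409255981445, 63.7384147644043), 59.81024932861328)
```

Run:
```python
from h import *
d=np.load('w1.npz');T=d['T'];p={'z_map':d['z'],'mtx':d['K']}
P=cloud(p,T);m=(p['z_map']>0)&(P[...,2]>.08)&(P[...,2]<.2)
m&=(abs(P[...,0]-.5)<.16)&(abs(P[...,1]-.06)<.16)
Q=P[m];h=Q[:,2];z=(h-.095)*1000
yaw=np.deg2rad(-13.7);c=np.array([.498,.061])
A=np.array([[np.cos(yaw),np.sin(yaw)],[-np.sin(yaw),np.cos(yaw)]])
for it in range(2):
    S=(Q[:,:2]-c)@A.T*1000
    for nm,mm in(('rail+',(S[:,0]>84)&(z>30)&(z<45)),('rail-',(S[:,0]<-90)&(z>25)),('stop',(S[:,1]>75)&(z>17)&(z<24)&(abs(S[:,0]-10)<60)),('bar',(S[:,0]<-25)&(S[:,0]>-65)&(S[:,1]<70)&(z>17)&(z<24)),('block',(abs(S[:,0])<32)&(S[:,1]<75)&(z>32)&(z<45)),('vial',(abs(S[:,0])<32)&(S[:,1]<75)&(z>49)),('foot',(S[:,0]<55)&(S[:,0]>-45)&(S[:,1]<80)&(z>8)&(z<13)),('knob',(S[:,0]>29)&(S[:,0]<82)&(z>36)&(abs(S[:,1]-10)<28))):
        s=S[mm]
        if it: print(nm,len(s),'x',np.percentile(s[:,0],[2,50,98]).round(1),'y',np.percentile(s[:,1],[2,50,98]).round(1),'z',np.median(z[mm]).round(1),np.round(cv2.minAreaRect(s.astype(np.float32))[2],2))
        if nm=='rail-': xr=np.median(s[:,0]); yr=(np.percentile(s[:,1],1)+np.percentile(s[:,1],99))/2
        if nm=='stop': ys=np.percentile(s[:,1],2)
    if it==0: c=c+A.T@(np.array([xr+107,ys-85])/1000);print('origin',c)
ax=A[0];ay=A[1];print('ax',ax,'ay',ay)
for n,q in(('knob',(58,10)),('stop',(10,85))):print(n,c+A.T@np.array(q)/1000)
```

```text
origin [0.49705836 0.05345938]
rail+ 787 x [89.  92.3 96.7] y [-97.5  17.6 111.7] z 38.5 0.02
rail- 813 x [-111.4 -107.  -103.8] y [-97.5  16.5 111.9] z 38.4 89.96
stop 731 x [-46.7  -3.2  51.5] y [ 77.3  96.9 104.9] z 20.3 2.79
bar 942 x [-48.8 -42.1 -35.2] y [-94.5  -7.3  67.6] z 20.3 0.28
block 1286 x [-11.5   9.7  27.5] y [-88.5 -12.3  46.5] z 38.5 89.81
vial 1002 x [-9.4  6.9 25.1] y [-84.3 -21.   40.3] z 53.3 0.02
foot 2382 x [-33.2 -13.2  49. ] y [-93.9 -16.7  51.5] z 10.3 89.96
knob 193 x [33.6 56.7 80.4] y [ 9.7 16.2 22.9] z 40.4 82.89
ax [ 0.97154912 -0.23683815] ay [0.23683815 0.97154912]
knob [0.55577659 0.04943826]
stop [0.52690509 0.13367268]
```

The foot is 38 mm short of the stop, and the shaker yaw is -13.7°. The picture agrees: the white-block rack is at (400,208), the stop at (398,110), the knob at (440,182) in the 1.25x view, and the blue rack is on the bench. I'm moving behind the block's -y end with the fingers shut.

{"fn": "drive_tool", "kwargs": {
  "series": [
    [-1, -5.5, -1, 0, 0, -0.035, 0],
    [-1, -5.5, -3, 0, 0, 0, 0],
    [0, 0, -6, 0, 0, 0, 0],
    [0, 0, -6, 0, 0, 0, 0],
    [0, 0, -6, 0, 0, 0, 0]
  ]
}}

```text
time_s: 3.5
eef_pos: [0.4765, -0.0653, 0.2026]
eef_rot: [0.993, -0.115, 0.001, -0.0]
ft_force: [1.0, 0.9, 0.1]
grip_width: -0.0003
```

{"fn": "drive_tool", "kwargs": {
  "series": [
    [0, 0, -4, 0, 0, 0, 0],
    [0, 0, 0, 0, 0, 0, 0]
  ]
}}

```text
time_s: 3.75
eef_pos: [0.4741, -0.0653, 0.1617]
eef_rot: [0.993, -0.116, -0.003, 0.001]
ft_force: [0.5, 0.5, 0.7]
grip_width: 0.0002
```

Run:
```python
from h import *
s=r.read_state();print(s['eef_pos'],R.from_quat(s['eef_rot']).as_matrix()[:,0],s['ft_force'],r.nose_length,s['q'])
c=np.array([.4986,.0600]);yaw=np.deg2rad(-13.7);A=np.array([[np.cos(yaw),np.sin(yaw)],[-np.sin(yaw),np.cos(yaw)]])
print('shaker',A@(np.array(s['eef_pos'][:2])-c))
p,T=cam('wrist');save(p,'w2.png')
np.savez('w2.npz',im=p['image'],z=p['z_map'],K=p['mtx'],T=T)
P=cloud(p,T);Q=P[(p['z_map']>0)&(P[...,2]>.09)&(P[...,2]<.16)]
S=(Q[:,:2]-c)@A.T*1000;z=(Q[:,2]-.095)*1000
for nm,mm in(('stop',(S[:,1]>70)&(z>17)&(z<24)&(S[:,0]>-25)&(S[:,0]<65)),('bar',(S[:,0]<-25)&(S[:,0]>-65)&(S[:,1]<70)&(z>17)&(z<24)),('block',(abs(S[:,0])<32)&(S[:,1]<65)&(z>36)&(z<40)),('foot',(S[:,0]<55)&(S[:,0]>-45)&(S[:,1]<75)&(z>8)&(z<12)),('knob',(S[:,0]>32)&(S[:,0]<84)&(z>36)&(abs(S[:,1]-10)<28)),('rail+',(S[:,0]>84)&(z>30)&(z<45))):
    s=S[mm]
    if len(s)>10: print(nm,len(s),'x',np.percentile(s[:,0],[2,50,98]).round(1),'y',np.percentile(s[:,1],[2,50,98]).round(1),'z',np.median(z[mm]).round(1),cv2.minAreaRect(s.astype(np.float32)))
```

```text
[ 0.47414638 -0.06527341  0.16169883] [ 0.97325139 -0.22966293 -0.00605508] [0.47456219 0.53403649 0.70675482] 0.014 [-0.49960697  0.23511191  0.64397061  2.06869674 -0.17762369  0.89768682
  0.01162279]
shaker [ 0.00591163 -0.12750082]
bar 3916 x [-49.1 -42.1 -35.5] y [-101.8  -40.3    7.2] z 20.1 ((-42.482872009277344, -47.3021354675293), (114.29683685302734, 14.453320503234863), 89.9512710571289)
block 5513 x [-11.7  10.3  27. ] y [-96.8 -52.1  -1.5] z 38.3 ((7.647209167480469, -47.662567138671875), (101.5370864868164, 40.08064651489258), 89.8990707397461)
foot 9946 x [-34.3 -15.6  48.7] y [-100.5  -39.4   10.3] z 10.2 ((9.307266235351562, -45.60017395019531), (117.550537109375, 90.39997100830078), 89.88585662841797)
knob 52 x [67.2 75.9 80.7] y [2.2 3.  3.8] z 37.5 ((73.36341857910156, 2.8046681880950928), (1.7223625183105469, 14.92896842956543), 87.61758422851562)
rail+ 2864 x [88.5 91.1 95.7] y [-106.3  -46.3    1.9] z 38.3 ((92.33439636230469, -52.64573287963867), (114.24226379394531, 8.854537963867188), 89.95690155029297)
```

View pics/w2.png

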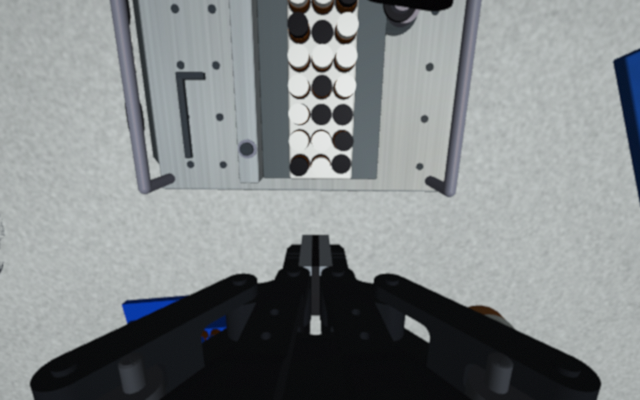

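{"fn": "drive_tool", "kwargs": {
  "series": [
    [0.2, 0, -1.6, 0, 0, 0, 0],
    [0, 0, -1.6, 0, 0, 0, 0],
    [0.24, 0.97, 0, 0, 0, 0, 0],
    [0.12, 0.48, 0, 0, 0, 0, 0],
    [0.12, 0.48, 0, 0, 0, 0, 0]
  ]
}}

```text
time_s: 4.42
eef_pos: [0.4837, -0.0458, 0.1323]
eef_rot: [0.993, -0.115, 0.001, -0.0]
ft_force: [0.7, -0.2, -0.4]
grip_width: 0.0
```

{"fn": "drive_tool", "kwargs": {
  "series": [
    [0.12, 0.48, 0, 0, 0, 0, 0],
    [0.12, 0.48, 0, 0, 0, 0, 0],
    [0.12, 0.48, 0, 0, 0, 0, 0],
    [0.12, 0.48, 0, 0, 0, 0, 0]
  ]
}}

```text
time_s: 4.92
eef_pos: [0.488, -0.0269, 0.1319]
eef_rot: [0.993, -0.116, 0.0, -0.0]
ft_force: [-0.8, -0.5, -0.4]
grip_width: -0.0004
```

{"fn": "drive_tool", "kwargs": {
  "series": [
    [0.1, 0.4, 0, 0, 0, 0, 0],
    [0.1, 0.4, 0, 0, 0, 0, 0],
    [0.07, 0.3, 0, 0, 0, 0, 0]
  ]
}}

```text
time_s: 5.3
eef_pos: [0.4907, -0.016, 0.1319]
eef_rot: [0.993, -0.116, 0.0, -0.0]
ft_force: [0.8, 0.3, -0.5]
grip_width: 0.0003
```

```bash
cat > m.py <<'E'
from h import *
c=np.array([.4986,.0600]);yaw=np.deg2rad(-13.7);A=np.array([[np.cos(yaw),np.sin(yaw)],[-np.sin(yaw),np.cos(yaw)]])
def meas(name,show=None):
    s=r.read_state();p,T=cam(name);print('tool',(A@(np.array(s['eef_pos'][:2])-c)*1000).round(1),s['eef_pos'][2].round(4),'F shaker',(A@s['ft_force'][:2]).round(1),'Tz',s['wrist_torque'].round(3),'q7',s['q'][6].round(2))
    if show: save(p,*show)
    P=cloud(p,T);Q=P[(p['z_map']>0)&(P[...,2]>.09)&(P[...,2]<.16)]
    S=(Q[:,:2]-c)@A.T*1000;z=(Q[:,2]-.095)*1000
    for nm,mm in(('stop',(S[:,1]>70)&(z>18)&(z<23)&(S[:,0]>-25)&(S[:,0]<65)),('bar',(S[:,0]<-25)&(S[:,0]>-65)&(S[:,1]<60)&(z>17)&(z<24)),('block',(abs(S[:,0])<32)&(S[:,1]<75)&(z>36)&(z<40)),('foot',(S[:,0]<55)&(S[:,0]>-45)&(S[:,1]<100)&(z>8)&(z<12)),('knob',(S[:,0]>32)&(S[:,0]<84)&(z>36)&(z<48)&(abs(S[:,1]-10)<28)),('rail+',(S[:,0]>84)&(z>30)&(z<45))):
        s=S[mm]
        if len(s)>10: print(nm,len(s),'x',np.percentile(s[:,0],[2,50,98]).round(1),'y',np.percentile(s[:,1],[2,50,98]).round(1),'z',np.median(z[mm]).round(1),np.round(cv2.minAreaRect(s.astype(np.float32))[2],1))
    return p,T
E
python3 - <<'E'
from m import *
meas('wrist',('w3.png',));meas('scene')
E
```

```text
tool [ 10.3 -75.7] 0.1319 F shaker [0.7 0.5] Tz [-0.043 -0.007 -0.045] q7 -0.05
bar 6493 x [-49.  -41.9 -35.5] y [-100.3  -13.8   46.8] z 20.2 0.0
block 8213 x [-11.6   9.   27. ] y [-69.3  -7.1  39.8] z 38.3 90.0
foot 14187 x [-35.5 -17.2  48.6] y [-99.2 -20.1  44.4] z 10.2 89.9
knob 1824 x [33.1 56.2 79.1] y [ 3.5  9.9 16.4] z 40.5 82.4
rail+ 4870 x [88.4 90.9 95.6] y [-104.3  -17.5   43.2] z 38.3 89.9
tool [ 10.3 -75.3] 0.1318 F shaker [-0.2  1.6] Tz [-0.002  0.012  0.041] q7 -0.05
stop 56 x [-23.4  13.1  51.7] y [ 88.   95.5 101.3] z 18.9 0.8
bar 143 x [-46.4 -37.8 -30.8] y [-996.5  -19.4   57.8] z 18.6 89.2
block 118 x [-9.8 20.9 31.1] y [-987.2  -17.4   42.8] z 37.2 90.0
foot 232 x [-33.8  32.2  53.2] y [-984.3   20.1   99.8] z 9.0 0.4
knob 37 x [38.6 69.3 83.3] y [ 5.6 13.1 19.3] z 38.5 83.5
rail+ 768 x [ 93.2 257.1 916.4] y [-2635.8  -955.4   101.4] z 36.6 18.0
```

View pics/w3.png

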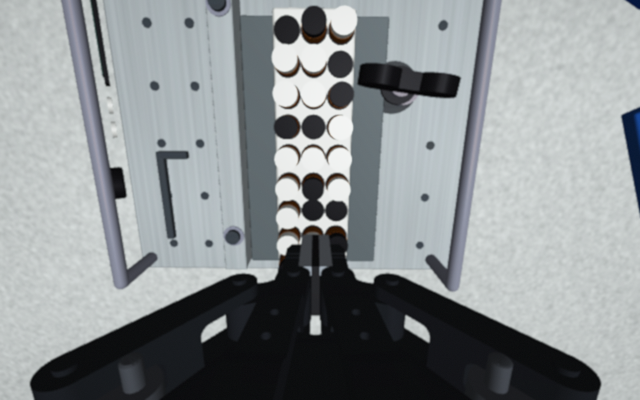

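Run:
```python
from m import *
for n in('w2','live'):
    if n=='w2': d=np.load('w2.npz');T=d['T'];p={'z_map':d['z'],'mtx':d['K']}
    else: p,T=cam('wrist');save(p,'w4.png')
    P=cloud(p,T);S=(P[...,:2]-c)@A.T*1000;z=(P[...,2]-.095)*1000;ok=p['z_map']>0
    for x0,x1 in((-30,-16),(32,44)):
        m=ok&(S[...,0]>x0)&(S[...,0]<x1)&(z>7)&(z<13);y=S[...,1][m];print(n,x0,'foot y',y.min().round(1),y.max().round(1),np.percentile(y,[.5,99.5]).round(1))
    m=ok&(S[...,0]>-8)&(S[...,0]<25)&(z>34)&(z<40);y=S[...,1][m];print(' block y',y.min(),y.max())
    for rr in range(200,300,8): print(rr,[(S[rr,cc].round(0).tolist(),z[rr,cc].round(0)) for cc in(285,316,350)])
```

```text
w2 -30 foot y -103.2 12.5 [-102.8   12. ]
w2 32 foot y -103.7 13.1 [-102.6   11.8]
 block y -98.62944010471006 2.8920649398629705
200 [([-30.0, -148.0], np.float64(-94.0)), ([5.0, -148.0], np.float64(-95.0)), ([43.0, -147.0], np.float64(-94.0))]
208 [([-30.0, -157.0], np.float64(-94.0)), ([5.0, -157.0], np.float64(-94.0)), ([43.0, -157.0], np.float64(-95.0))]
216 [([-30.0, -167.0], np.float64(-95.0)), ([5.0, -166.0], np.float64(-95.0)), ([43.0, -166.0], np.float64(-95.0))]
224 [([-30.0, -176.0], np.float64(-94.0)), ([5.0, -176.0], np.float64(-95.0)), ([44.0, -175.0], np.float64(-94.0))]
232 [([-31.0, -186.0], np.float64(-94.0)), ([5.0, -185.0], np.float64(-94.0)), ([44.0, -185.0], np.float64(-95.0))]
240 [([-31.0, -196.0], np.float64(-95.0)), ([5.0, -116.0], np.float64(96.0)), ([45.0, -195.0], np.float64(-95.0))]
248 [([-31.0, -206.0], np.float64(-95.0)), ([5.0, -116.0], np.float64(105.0)), ([45.0, -205.0], np.float64(-94.0))]
256 [([-31.0, -216.0], np.float64(-95.0)), ([5.0, -116.0], np.float64(113.0)), ([45.0, -215.0], np.float64(-94.0))]
264 [([-8.0, -120.0], np.float64(112.0)), (
[... 1384 characters left out ...]
5.0)), ([33.0, -93.0], np.float64(10.0))]
256 [([-8.0, -83.0], np.float64(45.0)), ([9.0, -65.0], np.float64(83.0)), ([33.0, -99.0], np.float64(10.0))]
264 [([-4.0, -68.0], np.float64(83.0)), ([9.0, -65.0], np.float64(90.0)), ([35.0, -110.0], np.float64(0.0))]
272 [([-2.0, -64.0], np.float64(98.0)), ([9.0, -66.0], np.float64(93.0)), ([22.0, -63.0], np.float64(99.0))]
280 [([-2.0, -64.0], np.float64(104.0)), ([9.0, -70.0], np.float64(92.0)), ([21.0, -64.0], np.float64(104.0))]
288 [([-1.0, -63.0], np.float64(110.0)), ([9.0, -74.0], np.float64(93.0)), ([20.0, -63.0], np.float64(111.0))]
296 [([0.0, -59.0], np.float64(121.0)), ([9.0, -78.0], np.float64(92.0)), ([19.0, -58.0], np.float64(122.0))]
```

The rack has not moved: its foot still ends at y=46, and the fingers show in depth about 60 mm above the deck, over the vials, much higher than the TCP data say. I'll cross-check the fingertip height with the fixed cameras.

Run:
```python
from m import *
for n in('scene','top'):
    p,T=cam(n);P=cloud(p,T);S=(P[...,:2]-c)@A.T*1000;z=(P[...,2]-.095)*1000;ok=p['z_map']>0
    m=ok&(abs(S[...,0]-10)<30)&(abs(S[...,1]+76)<16)
    print(n,m.sum(),np.sort(z[m]).round(0)[:60:2])
    if n=='scene':
        u=px(p,T,np.r_[c+A.T@[.01,-.075],.13]);u=u.astype(int);print(u);save(p,'s1.png',(u[0]-80,u[1]-70,u[0]+80,u[1]+50),5)
        X=[px(p,T,np.r_[c+A.T@[.01,-.065],.095+h]).round() for h in(0.02,.04,.06,.09)];print(X)
p,T=cam('wrist');z=(cloud(p,T)[...,2]-.095)*1000
print([(rr,int(z[rr,305]),int(z[rr,316]),int(z[rr,327])) for rr in range(226,250,2)]); print(r.read_state()['eef_pos'],p['mount'])
```

```text
scene 903 [ 6.  6.  7.  7.  7.  8.  8.  9.  9.  9.  9.  9. 10. 12. 13. 13. 15. 16.
 18. 18. 22. 23. 24. 25. 26. 27. 30. 31. 33. 33.]
[318 171]
[array([320., 177.]), array([320., 171.]), array([320., 165.]), array([320., 156.])]
top 256 [382. 383. 385. 385. 386. 386. 387. 388. 389. 389. 389. 390. 390. 390.
 391. 391. 392. 392. 392. 393. 393. 393. 393. 394. 394. 394. 394. 395.
 395. 396.]
[(226, 37, 39, 39), (228, 38, 41, 37), (230, 40, 45, 38), (232, 43, 47, 40), (234, 47, 50, 42), (236, 60, 61, 59), (238, 62, 63, 63), (240, 65, 66, 66), (242, 68, 67, 67), (244, 70, 70, 69), (246, 71, 72, 72), (248, 75, 74, 73)]
[ 0.4905977  -0.01640132  0.13188553] [[ 9.99999977e-01 -7.18688951e-05 -1.99669526e-04 -1.35871254e-03]
 [ 1.20989224e-04  9.66087595e-01  2.58214533e-01 -6.53304978e-02]
 [ 1.74340659e-04 -2.58214551e-01  9.66087582e-01 -1.60593494e-01]
 [ 0.00000000e+00  0.00000000e+00  0.00000000e+00  1.00000000e+00]]
```

View pics/s1.png

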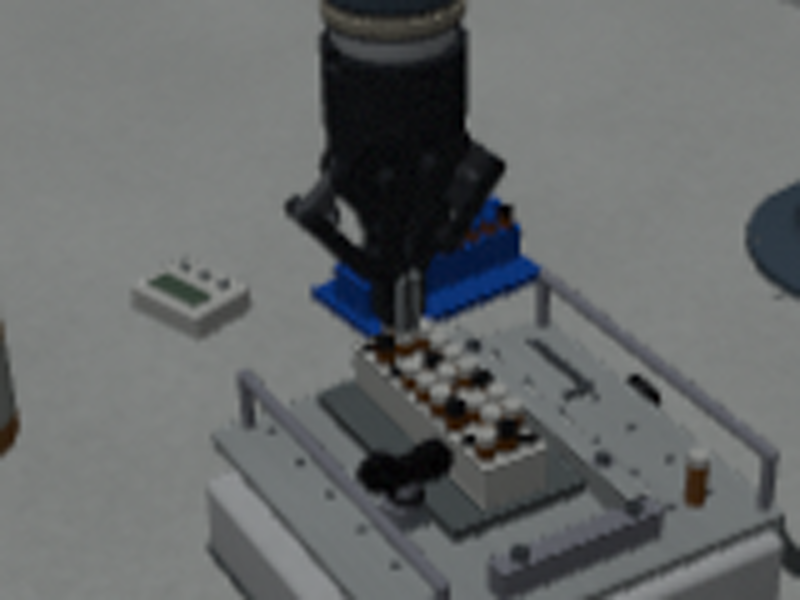

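The scene view agrees: the fingertips (crop px (405,335)) hover just above the vial caps at the block's -y end, and nothing has been knocked. The true tip is about 23 mm above the reported TCP, not 14 mm below it. I'll back off up and outward, go lower, and verify by depth before pushing.

{"fn": "drive_tool", "kwargs": {
  "series": [
    [0, 0, 2, 0, 0, 0, 0],
    [-0.8, -2.7, 0, 0, 0, 0, 0],
    [-0.8, -2.7, 0, 0, 0, 0, 0],
    [0, 0, -3, 0, 0, 0, 0],
    [0, 0, -2, 0, 0, 0, 0]
  ]
}}

```text
time_s: 6.22
eef_pos: [0.4742, -0.0707, 0.1012]
eef_rot: [0.993, -0.116, -0.0, -0.0]
ft_force: [0.1, -0.2, 0.7]
grip_width: -0.0002
```

```bash
cat >> m.py <<'E'
def tip(n='wrist'):
    p,T=cam(n);P=cloud(p,T);S=(P[...,:2]-c)@A.T*1000;z=(P[...,2]-.095)*1000
    return p,T,P,S,z
E
python3 - <<'E'
from m import *
p,T,P,S,z=tip();s=r.read_state();print(s['eef_pos'],A@(s['eef_pos'][:2]-c),s['ft_force'])
for rr in range(150,262,6): print(rr,[(S[rr,k].round(0).tolist(),int(z[rr,k])) for k in(305,316,327)])
save(p,'w5.png')
E
```

```text
[ 0.47259237 -0.07033889  0.09914328] [ 0.00560153 -0.13279024] [-0.87211937 -0.6434063  -1.47113039]
150 [([1.0, -79.0], 38), ([6.0, -78.0], 52), ([10.0, -78.0], 52)]
156 [([1.0, -82.0], 37), ([6.0, -82.0], 39), ([11.0, -82.0], 37)]
162 [([1.0, -84.0], 38), ([6.0, -83.0], 50), ([10.0, -83.0], 47)]
168 [([1.0, -87.0], 38), ([6.0, -85.0], 53), ([10.0, -85.0], 52)]
174 [([1.0, -90.0], 37), ([6.0, -87.0], 53), ([10.0, -87.0], 53)]
180 [([1.0, -92.0], 38), ([6.0, -89.0], 53), ([10.0, -89.0], 53)]
186 [([1.0, -95.0], 38), ([6.0, -92.0], 52), ([10.0, -92.0], 53)]
192 [([1.0, -98.0], 38), ([6.0, -98.0], 37), ([11.0, -98.0], 37)]
198 [([-0.0, -110.0], 0), ([6.0, -110.0], 1), ([13.0, -110.0], 0)]
204 [([-0.0, -114.0], 0), ([6.0, -114.0], 0), ([13.0, -114.0], 0)]
210 [([-3.0, -146.0], -94), ([7.0, -146.0], -95), ([17.0, -146.0], -94)]
216 [([-3.0, -152.0], -94), ([7.0, -151.0], -94), ([17.0, -152.0], -95)]
222 [([-3.0, -157.0], -94), ([7.0, -157.0], -94), ([17.0, -158.0], -95)]
228 [([-3.0, -163.0], -94), ([7.0, -164.0], -95), ([17.0, -163.0], -94)]
234 [([-3.0, -169.0], -94), ([7.0, -169.0], -95), ([17.0, -169.0], -95)]
240 [([1.0, -122.0], 35), ([6.0, -122.0], 34), ([12.0, -122.0], 34)]
246 [([1.0, -122.0], 42), ([6.0, -122.0], 42), ([11.0, -122.0], 41)]
252 [([2.0, -121.0], 49), ([6.0, -122.0], 47), ([11.0, -121.0], 49)]
258 [([2.0, -122.0], 54), ([6.0, -122.0], 54), ([11.0, -122.0], 54)]
```

{"fn": "drive_tool", "kwargs": {
  "series": [
    [0.2, 0, -1.1, 0, 0, 0, 0],
    [0.24, 0.97, 0, 0, 0, 0, 0],
    [0.24, 0.97, 0, 0, 0, 0, 0],
    [0.12, 0.48, 0, 0, 0, 0, 0],
    [0.12, 0.48, 0, 0, 0, 0, 0]
  ]
}}

```text
time_s: 6.9
eef_pos: [0.4843, -0.0412, 0.0914]
eef_rot: [0.993, -0.116, 0.001, 0.0]
ft_force: [-0.3, -1.6, 2.5]
grip_width: -0.0003
```

```bash
cat >> m.py <<'E'
def foot():
    s=r.read_state();p,T,P,S,z=tip();ok=p['z_map']>0
    print('tool',(A@(s['eef_pos'][:2]-c)*1000).round(1),s['eef_pos'][2].round(4),'F',(A@s['ft_force'][:2]).round(1),s['ft_force'][2].round(1),'M',s['wrist_torque'].round(3))
    for x0,x1 in((-30,-16),(34,44)):
        m=ok&(S[...,0]>x0)&(S[...,0]<x1)&(z>7)&(z<13);y=S[...,1][m];print(x0,'foot y',np.percentile(y,[.3,99.7]).round(1))
    m=ok&(abs(S[...,1]+30)<25)&(z>7)&(z<13)&(abs(S[...,0])<60);x=S[...,0][m];print('foot x',np.percentile(x,[.5,99.5]).round(1))
    m=ok&(S[...,0]>-25)&(S[...,0]<50)&(z>17)&(z<23)&(S[...,1]>60);
    if m.sum()>20: print('stop y',np.percentile(S[...,1][m],[1,99]).round(1))
    m=ok&(S[...,0]<-25)&(S[...,0]>-60)&(z>17)&(z<23)&(abs(S[...,1])<50)
    if m.sum()>20: print('bar x',np.percentile(S[...,0][m],[1,99]).round(1))
    return p,T,P,S,z
E
python3 -c "
from m import *
foot()"
```

```text
tool [  10.  -101.8] 0.0914 F [ 0.1 -1.6] 2.5 M [-0.409  0.076 -0.017]
-30 foot y [-95.4  13.9]
34 foot y [-95.   12.7]
foot x [-35.9  48.8]
bar x [-49.3 -35.4]
```

The rack now slides (foot moved 7 mm, about 1.6 N). I'll continue.

{"fn": "drive_tool", "kwargs": {
  "series": [
    [0.1, 0.48, 0, 0, 0, 0, 0],
    [0.1, 0.48, 0, 0, 0, 0, 0],
    [0.1, 0.48, 0, 0, 0, 0, 0],
    [0.1, 0.48, 0, 0, 0, 0, 0],
    [0.1, 0.4, 0, 0, 0, 0, 0]
  ]
}}

```text
time_s: 7.58
eef_pos: [0.4889, -0.0177, 0.0909]
eef_rot: [0.993, -0.116, 0.0, 0.0]
ft_force: [0.2, -2.9, 2.1]
grip_width: 0.0001
```

{"fn": "drive_tool", "kwargs": {
  "series": [
    [0.05, 0.2, 0, 0, 0, 0, 0],
    [0.05, 0.2, 0, 0, 0, 0, 0]
  ]
}}

```text
time_s: 7.82
eef_pos: [0.4898, -0.014, 0.0909]
eef_rot: [0.993, -0.116, -0.0, 0.0]
ft_force: [-0.1, -1.9, 1.6]
grip_width: 0.0002
```

```bash
python3 -c "
from m import *
p,*_=foot();save(p,'w6.png')"
```

```text
tool [  9.  -73.9] 0.0909 F [ 0.4 -1.8] 1.6 M [-0.398  0.048 -0.011]
-30 foot y [-67.3  41.5]
34 foot y [-67.3  42.1]
foot x [-35.9  48.2]
bar x [-49.2 -35.4]
```

{"fn": "drive_tool", "kwargs": {
  "series": [
    [0.04, 0.15, 0, 0, 0, 0, 0],
    [0, 0, 0, 0, 0, 0, 0]
  ]
}}

```text
time_s: 8.12
eef_pos: [0.4902, -0.0123, 0.0908]
eef_rot: [0.993, -0.116, 0.0, -0.0]
ft_force: [0.0, -2.0, 0.9]
grip_width: -0.0002
```

{"fn": "drive_tool", "kwargs": {
  "series": [
    [0.04, 0.15, 0, 0, 0, 0, 0],
    [0, 0, 0, 0, 0, 0, 0]
  ]
}}

```text
time_s: 8.38
eef_pos: [0.4906, -0.011, 0.0909]
eef_rot: [0.993, -0.116, -0.0, 0.0]
ft_force: [-0.2, -1.5, 2.0]
grip_width: -0.0001
```

{"fn": "drive_tool", "kwargs": {
  "series": [
    [0.03, 0.1, 0, 0, 0, 0, 0],
    [0, 0, 0, 0, 0, 0, 0]
  ]
}}

```text
time_s: 8.62
eef_pos: [0.4905, -0.011, 0.0908]
eef_rot: [0.993, -0.116, -0.0, 0.001]
ft_force: [-2.2, -5.1, 3.2]
grip_width: 0.0004
```

{"fn": "drive_tool", "kwargs": {
  "series": [
    [0.03, 0.1, 0, 0, 0, 0, 0],
    [0, 0, 0, 0, 0, 0, 0]
  ]
}}

```text
time_s: 8.88
eef_pos: [0.4905, -0.011, 0.0909]
eef_rot: [0.993, -0.116, -0.0, 0.001]
ft_force: [-2.8, -6.7, 3.0]
grip_width: 0.0001
```

{"fn": "drive_tool", "kwargs": {
  "series": [
    [0.03, 0.1, 0, 0, 0, 0, 0],
    [0, 0, 0, 0, 0, 0, 0]
  ]
}}

```text
time_s: 9.12
eef_pos: [0.4905, -0.011, 0.0909]
eef_rot: [0.993, -0.117, -0.001, 0.002]
ft_force: [-3.8, -8.8, 2.4]
grip_width: 0.0002
```

```bash
python3 -c "
from m import *
p,*_=foot()"
```

```text
tool [  9.  -70.9] 0.0909 F [-1.6 -9.5] 2.4 M [-1.903  0.611 -0.017]
-30 foot y [-64.2  44.6]
34 foot y [-64.   44.8]
foot x [-35.8  48.2]
bar x [-49.2 -35.4]
```

The rack is home: it stalled at 9.5 N with no further motion, and the foot end at y≈86 matches the stop at 85. I'll back off, rise, and swing over the knob.

{"fn": "drive_tool", "kwargs": {
  "series": [
    [-0.4, -1.5, 0, 0, 0, 0, 0],
    [-0.4, -1.5, 0, 0, 0, 0, 0],
    [0, 0, 5, 0, 0, 0, 0],
    [0, 0, 5, 0, 0, 0, 0],
    [0.92, 1.18, 1, 0, 0, 0.18, 1]
  ]
}}

```text
time_s: 9.8
eef_pos: [0.4943, -0.0273, 0.2042]
eef_rot: [1.0, -0.025, 0.003, -0.001]
ft_force: [0.1, 0.7, -0.2]
grip_width: 0.0101
```

{"fn": "drive_tool", "kwargs": {
  "series": [
    [0.92, 1.18, 1, 0, 0, 0.18, 2.2],
    [0.92, 1.18, 1, 0, 0, 0.18, 2.2],
    [0.92, 1.18, 1, 0, 0, 0.18, 2.2],
    [0.92, 1.18, 1, 0, 0, 0.18, 2.2],
    [0.92, 1.18, 1, 0, 0, 0.18, 2.2]
  ]
}}

```text
time_s: 10.42
eef_pos: [0.5388, 0.033, 0.2511]
eef_rot: [0.91, 0.414, 0.0, -0.001]
ft_force: [0.5, -0.2, 0.1]
grip_width: 0.0221
```

{"fn": "drive_tool", "kwargs": {
  "series": [
    [0.92, 1.18, 0, 0, 0, 0.18, 2.2],
    [0.92, 1.18, 0, 0, 0, 0.18, 2.2],
    [0, 0, 0, 0, 0, 0, 2.2]
  ]
}}

```text
time_s: 10.8
eef_pos: [0.5572, 0.0571, 0.2506]
eef_rot: [0.823, 0.568, -0.0, -0.0]
ft_force: [0.2, -1.1, -0.4]
grip_width: 0.0223
```

Run:
```python
from m import *
p,T,P,S,z=foot();save(p,'w7.png',f=1.25)
s=r.read_state();print(s['q'].round(2),np.degrees(np.arctan2(*R.from_quat(s['eef_rot']).as_matrix()[1::-1,0])))
ok=p['z_map']>0;m=ok&(S[...,0]>30)&(S[...,0]<85)&(abs(S[...,1]-10)<24)&(z>30)&(z<48)
q=S[m];print('knob',len(q),cv2.minAreaRect(q.astype(np.float32)),q.mean(0),np.median(z[m]),z[m].max())
w_,v=np.linalg.eigh(np.cov(q.T));print('wing angle',np.degrees(np.arctan2(v[1,1],v[0,1])))
m=ok&(S[...,0]>-20)&(S[...,0]<45)&(S[...,1]>60)&(S[...,1]<84)&(z>7)&(z<13);print('foot end',np.percentile(S[...,1][m],[50,99.7]))
m=ok&(abs(S[...,0]-45)<12)&(S[...,1]>75)&(z>18);print('stop',np.percentile(S[...,1][m],[.5,1,5,99]))
# fingers
for rr in range(200,262,6): print(rr,[(S[rr,k].round(0).tolist(),int(z[rr,k])) for k in(280,290,340,350)])
```

```text
tool [57.6 11. ] 0.2506 F [ 0.4 -1. ] -0.4 M [-0.025  0.022  0.004]
-30 foot y [-63.8  85.8]
34 foot y [-63.6  85.7]
foot x [-35.4  48.5]
stop y [85.4 99.4]
bar x [-49.2 -35.3]
[-0.5   0.25  0.4   1.78 -0.11  1.13  1.14] 69.04811188795318
knob 516 ((55.800132751464844, 10.743416786193848), (8.731561660766602, 49.69184112548828), 82.7848129272461) [54.61379325 10.85976569] 39.915812081946086 43.50748646288707
wing angle 172.77751526371912
foot end [71.75094095 83.73149757]
stop [75.03841061 75.05488933 75.19945221 99.05188913]
200 [([69.0, -29.0], 0), ([71.0, -18.0], 0), ([77.0, 36.0], 1), ([79.0, 47.0], 0)]
206 [([76.0, -30.0], 0), ([77.0, -19.0], 1), ([84.0, 35.0], 0), ([85.0, 46.0], 1)]
212 [([83.0, -31.0], 0), ([84.0, -20.0], 0), ([91.0, 35.0], 1), ([92.0, 46.0], 0)]
218 [([90.0, -33.0], -1), ([91.0, -21.0], 0), ([98.0, 34.0], 0), ([99.0, 45.0], 0)]
224 [([97.0, -33.0], 0), ([98.0, -22.0], 0), ([91.0, 32.0], 38), ([92.0, 41.0], 38)]
230 [([90.0, -28.0], 38), ([91.0, -18.0], 39), ([112.0, 33.0], 0), ([150.0, 51.0], -93)]
236 [([44.0, -5.0], 178), ([44.0, 0.0], 178), ([47.0, 25.0], 179), ([48.0, 30.0], 177)]
242 [([43.0, -4.0], 187), ([44.0, 1.0], 186), ([47.0, 24.0], 187), ([48.0, 29.0], 185)]
248 [([44.0, -3.0], 192), ([44.0, 2.0], 194), ([47.0, 24.0], 192), ([47.0, 28.0], 194)]
254 [([44.0, -2.0], 200), ([45.0, 2.0], 197), ([50.0, 23.0], 193), ([47.0, 27.0], 200)]
260 [([44.0, -2.0], 205), ([47.0, 1.0], 198), ([52.0, 23.0], 194), ([48.0, 27.0], 204)]
```

View pics/w7.png

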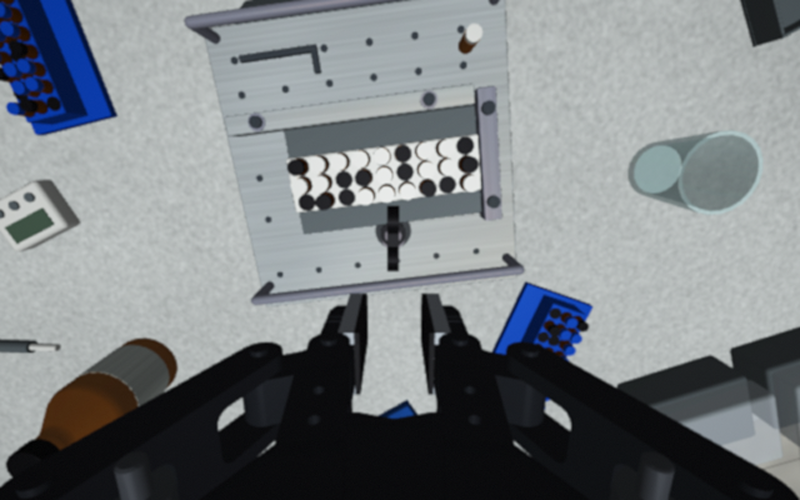

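The picture shows the foot's +y end flush against the stop (px (487,150)), with depth giving 85.7 for the foot and 85.4 for the stop. The knob is at (393,232) with wings at 7° clockwise, and the tool yaw is aligned with them. I'm descending onto the wings, keeping the tips about 23 mm above the deck by the measured tip offset.

{"fn": "drive_tool", "kwargs": {
  "series": [
    [-0.05, 0, -5, 0, 0, 0, 2.2],
    [0, 0, -5, 0, 0, 0, 2.2],
    [0, 0, -4, 0, 0, 0, 2.2],
    [0, 0, 0, 0, 0, 0, 2.2]
  ]
}}

```text
time_s: 11.35
eef_pos: [0.5538, 0.0552, 0.1084]
eef_rot: [0.824, 0.567, -0.003, -0.001]
ft_force: [0.0, -0.7, 0.8]
grip_width: 0.0222
```

Run:
```python
from m import *
p,T,P,S,z=foot();save(p,'w8.png',f=1.25)
ok=p['z_map']>0;m=ok&(S[...,0]>29.5)&(S[...,0]<87)&(abs(S[...,1]-10)<9)&(z>39.2)&(z<46)
q=S[m];print('knob',len(q),cv2.minAreaRect(q.astype(np.float32)),q.min(0),q.max(0))
for rr in range(224,262,6): print(rr,[(S[rr,k].round(0).tolist(),int(z[rr,k])) for k in(280,290,340,350)])
```

```text
tool [54.7  8.4] 0.1084 F [ 0.2 -0.7] 0.8 M [0.036 0.023 0.025]
-30 foot y [-63.6  85.8]
34 foot y [-63.6  85.6]
foot x [-35.7  48.1]
stop y [85.2 99.3]
bar x [-49.3 -35.5]
knob 1003 ((56.60432434082031, 12.971606254577637), (13.333244323730469, 45.886680603027344), 82.52755737304688) [33.46675316  3.46739072] [78.97154292 18.96927927]
224 [([43.0, -11.0], 10), ([44.0, -5.0], 10), ([48.0, 24.0], 9), ([52.0, 30.0], 0)]
230 [([47.0, -11.0], 10), ([48.0, -5.0], 10), ([55.0, 24.0], 0), ([56.0, 30.0], 0)]
236 [([41.0, -7.0], 36), ([41.0, -2.0], 38), ([44.0, 22.0], 37), ([44.0, 27.0], 38)]
242 [([41.0, -6.0], 44), ([41.0, -2.0], 44), ([44.0, 22.0], 44), ([45.0, 26.0], 44)]
248 [([41.0, -5.0], 52), ([42.0, -1.0], 51), ([45.0, 21.0], 49), ([45.0, 25.0], 50)]
254 [([41.0, -5.0], 57), ([43.0, -1.0], 55), ([47.0, 21.0], 51), ([45.0, 25.0], 57)]
260 [([41.0, -4.0], 63), ([45.0, -1.0], 55), ([50.0, 20.0], 51), ([45.0, 24.0], 63)]
```

View pics/w8.png

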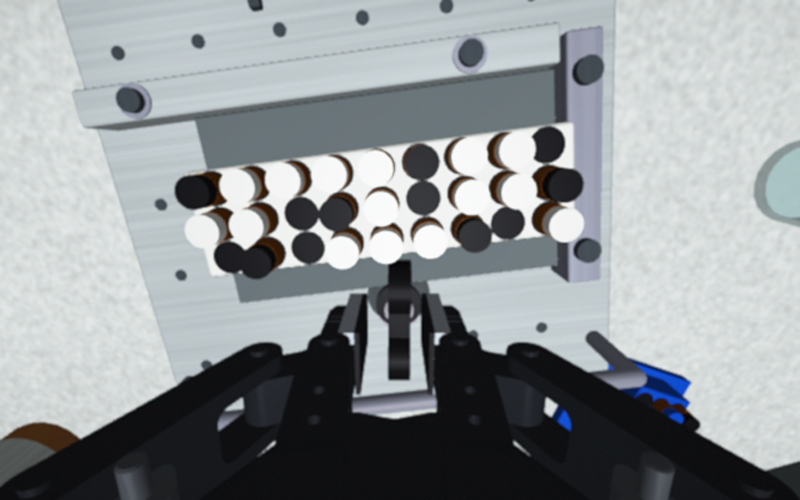

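Hub at (400,300) and wings down column 400, between the pads at columns ~353 and ~430. The tool sits about 2 mm off towards -y and -x, so I'll correct that and go down.

{"fn": "drive_tool", "kwargs": {
  "series": [
    [0.24, 0.18, 0, 0, 0, 0, 2.2],
    [0, 0, -0.6, 0, 0, 0, 2.2],
    [0, 0, -0.6, 0, 0, 0, 2.2],
    [0, 0, 0, 0, 0, 0, 2.2]
  ]
}}

```text
time_s: 11.9
eef_pos: [0.5586, 0.0582, 0.0986]
eef_rot: [0.823, 0.568, -0.0, -0.0]
ft_force: [-0.3, -0.4, -0.3]
grip_width: 0.022
```

Run:
```python
from m import *
s=r.read_state();print('tool',(A@(s['eef_pos'][:2]-c)*1000).round(1),s['eef_pos'],s['ft_force'],s['wrist_torque'],np.degrees(np.arctan2(*R.from_quat(s['eef_rot']).as_matrix()[1::-1,0])))
```

```text
tool [58.7 12.4] [0.55861368 0.05816884 0.09856335] [-0.29176434 -0.41322731 -0.30064172] [-0.01447157  0.02485516  0.00091814] 69.20666384602234
```

{"fn": "drive_tool", "kwargs": {
  "series": [
    [-0.2, -0.12, -0.2, 0, 0, 0, 2.2],
    [0, 0, 0, 0, 0, 0, 2.2],
    [0, 0, 0, 0, 0, 0, 2.2]
  ]
}}

```text
time_s: 12.28
eef_pos: [0.5571, 0.0569, 0.097]
eef_rot: [0.823, 0.568, 0.0, 0.0]
ft_force: [-0.3, 0.3, -0.4]
grip_width: 0.0217
```

```bash
cat > st.py <<'E'
from m import *
s=r.read_state();M=R.from_quat(s['eef_rot']).as_matrix()
print('tool',(A@(s['eef_pos'][:2]-c)*1000).round(1),s['eef_pos'].round(4),'F',s['ft_force'].round(1),'M',s['wrist_torque'].round(3),'yaw',np.degrees(np.arctan2(M[1,0],M[0,0])).round(2),'knob',(np.deg2rad(76.3)-np.arctan2(M[1,0],M[0,0])).round(3),'q7',s['q'][6].round(2),'w',s['grip_width'])
E
python3 - <<'E'
import st
from m import *
p,T,P,S,z=tip()
ok=p['z_map']>0;m=ok&(S[...,0]>29.5)&(S[...,0]<87)&(abs(S[...,1]-10)<8)&(z>38.5)&(z<44)
q=S[m];print('knob',len(q),cv2.minAreaRect(q.astype(np.float32)),q.mean(0))
E
```

```text
tool [57.6 10.9] [0.5571 0.0569 0.097 ] F [-0.3  0.3 -0.4] M [-0.019 -0.067 -0.042] yaw 69.21 knob 0.124 q7 1.22 w 0.021670508606984704
knob 1294 ((55.9211540222168, 10.540307998657227), (8.97032356262207, 47.27070617675781), 82.53068542480469) [54.00886556 10.78879841]
```

{"fn": "drive_tool", "kwargs": {
  "series": [
    [0, 0, 0, 0, 0, 0, 0.5],
    [0, 0, 0, 0, 0, 0, 0.5],
    [0, 0, 0, 0, 0, 0, 0.5],
    [0, 0, 0, 0, 0, 0, 0.5]
  ]
}}

```text
time_s: 12.82
eef_pos: [0.5569, 0.0563, 0.0972]
eef_rot: [0.823, 0.568, -0.0, 0.0]
ft_force: [-2.5, -1.9, 4.7]
grip_width: 0.0077
```

```bash
python3 st.py
```

```text
tool [57.5 10.2] [0.5569 0.0563 0.0972] F [-2.5 -1.9  4.7] M [-0.494  0.508  0.047] yaw 69.19 knob 0.124 q7 1.22 w 0.007653597063803187
```

{"fn": "drive_tool", "kwargs": {
  "series": [
    [0, 0, 0, 0, 0, -0.1, 0.5],
    [0, 0, 0, 0, 0, -0.1, 0.5],
    [0, 0, 0, 0, 0, -0.1, 0.5],
    [0, 0, 0, 0, 0, -0.1, 0.5],
    [0, 0, 0, 0, 0, 0, 0.5]
  ]
}}

```text
time_s: 13.45
eef_pos: [0.557, 0.0565, 0.0972]
eef_rot: [0.92, 0.393, -0.0, 0.0]
ft_force: [-2.6, -2.1, 5.1]
grip_width: 0.0075
```

```bash
python3 st.py;python3 st.py
```

```text
tool [57.6 10.4] [0.557  0.0565 0.0972] F [-2.6 -2.1  5.1] M [-0.492  0.503 -0.068] yaw 46.24 knob 0.525 q7 0.88 w 0.007503890981169005
tool [57.6 10.4] [0.557  0.0565 0.0972] F [-2.6 -2.1  5.1] M [-0.492  0.503 -0.068] yaw 46.24 knob 0.525 q7 0.88 w 0.007503890981169005
```

{"fn": "drive_tool", "kwargs": {
  "series": [
    [0, 0, 0, 0, 0, -0.1, 0.5],
    [0, 0, 0, 0, 0, -0.1, 0.5],
    [0, 0, 0, 0, 0, -0.1, 0.5]
  ]
}}

```text
time_s: 13.82
eef_pos: [0.5571, 0.0565, 0.0972]
eef_rot: [0.968, 0.25, 0.0, 0.0]
ft_force: [-2.6, -2.4, 4.8]
grip_width: 0.0071
```

Run:
```python
import st
from m import *
p,T,P,S,z=foot();save(p,'w9.png',f=1.25)
```

```text
tool [57.7 10.5] [0.5571 0.0565 0.0972] F [-2.6 -2.4  4.8] M [-0.443  0.443  0.054] yaw 28.91 knob 0.827 q7 0.62 w 0.007106182298926466
tool [57.7 10.5] 0.0972 F [-2. -3.] 4.8 M [-0.443  0.443  0.054]
-30 foot y [-63.7  85.3]
34 foot y [-32.2  85.3]
foot x [-35.8  47.8]
stop y [85.2 99. ]
bar x [-49.1 -35.2]
```

View pics/w9.png

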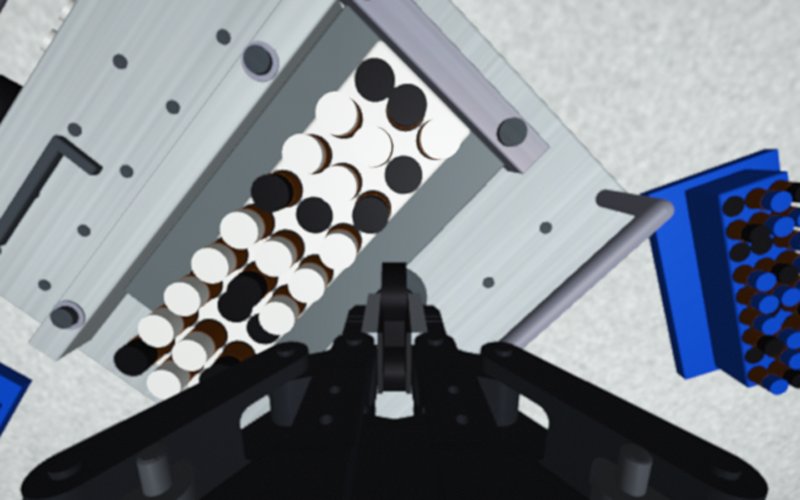

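The knob follows the gripper: the wing stays between the pads at (395,330). The torque reading is noisy at ±0.05, so I'll average over several readings and step in small angles from here.

```bash
cat > tq.py <<'E'
from m import *
a=[];e=[]
for i in range(7):
    r.get_image('top');s=r.read_state();a.append(np.r_[s['wrist_torque'],s['ft_force']]);e.append(s['effort'][6])
a=np.array(a)
print('M',a.mean(0)[:3].round(3),'sd z',a[:,2].std().round(3),'F',a.mean(0)[3:].round(1),'eff7',np.mean(e).round(3),np.std(e).round(3))
import st
E
python3 tq.py
```

```text
M [-0.436  0.434 -0.044] sd z 0.04 F [-2.2 -2.2  5.5] eff7 -0.004 0.082
tool [57.7 10.5] [0.5571 0.0565 0.0972] F [-2.  -2.5  6.1] M [-0.469  0.42  -0.09 ] yaw 29.08 knob 0.824 q7 0.63 w 0.007361901713333957
```

{"fn": "drive_tool", "kwargs": {
  "series": [
    [0, 0, 0, 0, 0, -0.08, 0.5],
    [0, 0, 0, 0, 0, -0.08, 0.5],
    [0, 0, 0, 0, 0, 0, 0.5]
  ]
}}

```text
time_s: 14.6
eef_pos: [0.5572, 0.0565, 0.0972]
eef_rot: [0.985, 0.173, 0.0, 0.0]
ft_force: [-2.3, -2.1, 5.8]
grip_width: 0.0077
```

```bash
python3 tq.py
```

```text
M [-0.427  0.41  -0.056] sd z 0.024 F [-2.  -1.9  5.1] eff7 0.036 0.005
tool [57.7 10.5] [0.5572 0.0565 0.0972] F [-2.1 -1.2  4.3] M [-0.454  0.437 -0.093] yaw 19.92 knob 0.984 q7 0.49 w 0.007211733595011016
```

{"fn": "drive_tool", "kwargs": {
  "series": [
    [0, 0, 0, 0, 0, -0.08, 0.5],
    [0, 0, 0, 0, 0, 0, 0.5]
  ]
}}

```text
time_s: 15.2
eef_pos: [0.5572, 0.0566, 0.0972]
eef_rot: [0.991, 0.133, 0.0, 0.0]
ft_force: [-2.9, -2.9, 5.3]
grip_width: 0.0075
```

```bash
python3 tq.py
```

```text
M [-0.433  0.395 -0.041] sd z 0.025 F [-1.7 -2.   5.3] eff7 0.037 0.006
tool [57.8 10.5] [0.5572 0.0566 0.0972] F [-2.4 -2.2  4.8] M [-0.434  0.392 -0.082] yaw 15.34 knob 1.064 q7 0.43 w 0.007445620855566666
```

The joint-7 effort is much cleaner (0.036 ± 0.005), so I'll use it as the torque gauge. Free level is about 0.036.

{"fn": "drive_tool", "kwargs": {
  "series": [
    [0, 0, 0, 0, 0, -0.08, 0.5],
    [0, 0, 0, 0, 0, 0, 0.5]
  ]
}}

```text
time_s: 15.8
eef_pos: [0.5573, 0.0566, 0.0972]
eef_rot: [0.996, 0.094, 0.0, 0.0]
ft_force: [-2.0, -2.9, 5.8]
grip_width: 0.0075
```

```bash
sed -i 's/range(7)/range(4)/' tq.py; python3 tq.py
```

```text
M [-0.451  0.382 -0.057] sd z 0.015 F [-1.8 -2.2  4.9] eff7 0.033 0.007
tool [57.8 10.6] [0.5573 0.0566 0.0972] F [-1.7 -2.3  4.7] M [-0.434  0.408 -0.074] yaw 10.77 knob 1.144 q7 0.36 w 0.007667829699485233
```

{"fn": "drive_tool", "kwargs": {
  "series": [
    [0, 0, 0, 0, 0, -0.08, 0.5],
    [0, 0, 0, 0, 0, 0, 0.5]
  ]
}}

```text
time_s: 16.25
eef_pos: [0.5574, 0.0565, 0.0972]
eef_rot: [0.999, 0.054, 0.0, 0.0]
ft_force: [-1.8, -1.9, 5.6]
grip_width: 0.0072
```

```bash
python3 tq.py
```

```text
M [-0.442  0.368 -0.015] sd z 0.03 F [-1.5 -2.   5. ] eff7 -0.012 0.006
tool [57.9 10.6] [0.5574 0.0565 0.0972] F [-1.  -1.8  5.8] M [-0.437  0.343 -0.029] yaw 6.19 knob 1.224 q7 0.29 w 0.007590872396356998
```

{"fn": "drive_tool", "kwargs": {
  "series": [
    [0, 0, 0, 0, 0, -0.05, 0.5],
    [0, 0, 0, 0, 0, 0, 0.5]
  ]
}}

```text
time_s: 16.7
eef_pos: [0.5574, 0.0565, 0.0972]
eef_rot: [1.0, 0.029, 0.0, 0.0]
ft_force: [-2.8, -1.2, 4.4]
grip_width: 0.0077
```

```bash
python3 tq.py
```

```text
M [-0.457  0.334  0.098] sd z 0.017 F [-1.1 -2.8  4.8] eff7 -0.105 0.003
tool [58.  10.5] [0.5574 0.0565 0.0972] F [-0.9 -2.3  4.2] M [-0.489  0.329  0.096] yaw 3.35 knob 1.273 q7 0.25 w 0.007283671160284153
```

Torque is rising (settled Mz from -0.05 to +0.098), so the foot is being nipped. I'll take small steps and read both in motion and settled.

{"fn": "drive_tool", "kwargs": {
  "series": [
    [0, 0, 0, 0, 0, -0.02, 0.5]
  ]
}}

```text
time_s: 17.02
eef_pos: [0.5575, 0.0565, 0.0972]
eef_rot: [1.0, 0.019, 0.001, 0.0]
ft_force: [-1.4, -2.6, 5.6]
grip_width: 0.0073
```

```bash
cat > t2.py <<'E'
from m import *
for i in range(6):
    s=r.read_state();M=R.from_quat(s['eef_rot']).as_matrix();print('Mz',s['wrist_torque'][2].round(3),'e7',s['effort'][6].round(3),'knob',(np.deg2rad(76.3)-np.arctan2(M[1,0],M[0,0])).round(4),'F',s['ft_force'].round(1));r.get_image('top')
E
python3 t2.py
```

```text
Mz 0.262 e7 -0.096 knob 1.2938 F [-1.4 -2.6  5.6]
Mz 0.145 e7 -0.222 knob 1.2944 F [-2.1 -3.2  5.4]
Mz 0.162 e7 -0.192 knob 1.2938 F [-2.  -1.9  6. ]
Mz 0.166 e7 -0.154 knob 1.2937 F [-1.9 -2.1  5.2]
Mz 0.169 e7 -0.148 knob 1.2937 F [-2.7 -2.1  5.8]
Mz 0.175 e7 -0.148 knob 1.2937 F [-2.  -1.8  5.6]
```

Settled torque is 0.165 N·m. Allowing for roughly 0.04 N·m of free friction, that is about 0.12 to 0.13 above free, or around 12 N, inside the 7 to 20 N band. I'll release gently and rise.

{"fn": "drive_tool", "kwargs": {
  "series": [
    [0, 0, 0, 0, 0, 0, 1.4],
    [0, 0, 0, 0, 0, 0, 1.4],
    [0, 0, 0, 0, 0, 0, 1.4],
    [0, 0, 0, 0, 0, 0, 1.4]
  ]
}}

```text
time_s: 17.82
eef_pos: [0.5567, 0.0576, 0.0964]
eef_rot: [1.0, 0.019, -0.0, -0.0]
ft_force: [0.9, -0.0, 0.2]
grip_width: 0.0138
```

```bash
python3 tq.py
```

```text
M [ 0.078 -0.099  0.022] sd z 0.044 F [ 0.5 -0.1 -0.2] eff7 -0.003 0.001
tool [57.2 11.1] [0.5568 0.0572 0.0967] F [-0.1 -0.1  0.4] M [ 0.033 -0.062 -0.039] yaw 2.19 knob 1.293 q7 0.23 w 0.013981522889236486
```

{"fn": "drive_tool", "kwargs": {
  "series": [
    [0, 0, 1, 0, 0, 0, 1.4],
    [0, 0, 3, 0, 0, 0, 1.4],
    [0, 0, 5, 0, 0, 0, 1.4],
    [0, 0, 5, 0, 0, 0, 1.4],
    [0, 0, 0, 0, 0, 0, 1.4]
  ]
}}

```text
time_s: 18.65
eef_pos: [0.5596, 0.0565, 0.2415]
eef_rot: [1.0, 0.019, 0.004, -0.001]
ft_force: [-0.1, 0.5, -1.0]
grip_width: 0.0142
```

```bash
python3 tq.py
python3 - <<'E'
from m import *
p,T,P,S,z=foot();save(p,'w10.png',f=1.25)
ok=p['z_map']>0;m=ok&(np.hypot(S[...,0]-57.5,S[...,1]-10.5)<28)&(z>30)&(z<48)
q=S[m];print('knob',len(q),cv2.minAreaRect(q.astype(np.float32)))
w_,v=np.linalg.eigh(np.cov(q.T));print('wing angle',np.arctan2(v[1,1],v[0,1]))
E
```

```text
M [-0.006 -0.001  0.022] sd z 0.023 F [ 0.1  0.4 -0.2] eff7 -0.006 0.006
tool [56.5 10.7] [0.556  0.0571 0.2359] F [0.3 0.1 0.1] M [-0.033 -0.002 -0.008] yaw 2.19 knob 1.294 q7 0.1 w 0.01417696440672444
tool [56.5 10.7] 0.2359 F [0.2 0.1] 0.1 M [-0.033 -0.002 -0.008]
-30 foot y [-64.   84.8]
34 foot y [-55.8  84.7]
foot x [-35.5  48.4]
stop y [85.  98.8]
bar x [-49.  -35.1]
knob 542 ((56.7591552734375, 10.546398162841797), (8.977566719055176, 50.99152755737305), 17.850322723388672)
wing angle 1.87766945289595
```

View pics/w10.png

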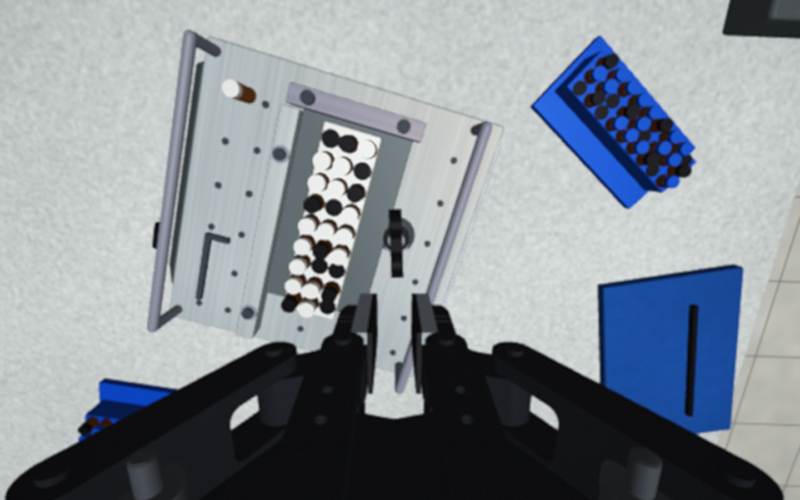

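Last view: the foot is flush with the stop (84.8 against 85.0 mm), the vials are upright, the lone vial (238,90) and hex key (210,262) are in place, the knob wings (397,243) stayed turned, and the gripper is clear. I'm handing in.

```bash
python3 -c "
from plant import r
print(r.job_done(), r.read_state()['time_s'])"
```

```text
the job is handed in; nothing more can be done
the job is handed in; nothing more can be done
```

I slid the rack home against the end stop, turned the cam knob clockwise to about 1.27 rad so it grips the foot, let go, and handed the job in at about 19 s.

- **Rack position:** pushing stalled at about 9.5 N. By depth, the foot's end is at 84.8 mm and the stop at 85.0 mm, and the foot lies against the side bar.
- **Clamp force:** I held about 0.15–0.165 N·m on the knob, roughly 0.11–0.15 above the free level. That means about 11–15 N on the foot, inside the 7–20 N band. This is an estimate: friction hysteresis blurs it, and one noisy reading taken during the last step showed 0.26.
- **Surroundings:** in the last picture the vials, lone vial and hex key are standing where they were. I did not check the other bench items one by one. The gripper is clear of the knob with no contact force.

Two checks disagreed:
- **Fingertip height:** the tips turned out to be about 23 mm above the reported TCP, not 14 mm below it as stated. My first push therefore passed just over the vial caps at the block's end. Readings there stayed at noise level and the vials stayed upright, so I backed off and pushed again lower, going by the depth images.
- **Knob angle:** after release the camera read 1.26 rad, while the tool had held 1.29. That could be give in the pads or a slight spring-back of the knob. If it was spring-back, the grip is somewhat lighter than estimated.

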